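# Complete the pair of hand weights

### The arm

A 6-joint arm with a two-finger parallel gripper is mounted at the origin on the work surface. World frame = base frame: x ahead of the robot, y to its left, z up, the work surface at z = 0. Lengths are in m, angles in rad, forces in N, time in s.
With the tool pointing down it reaches from about 0.3 to 0.775 m from the base axis. Payload 14.6 kg.
Tool frame: the origin (TCP) lies at the very end of the fingers, on their centre line; the grasp point (between the pads) lies 19 mm behind it; x points along the fingers, y is the direction in which the jaws open and shut, and the axes are right-handed (so a half turn about x gives the same grasp; the last joint's range is limited). The gripper opens to 94 mm and grips with 3 to 60 N. Pads are 16 mm wide; open, the fingers measure 119 mm over their backs; the gripper's body (75 mm by 177 mm) begins 78 mm behind the grasp point.
Start: joints at [-1.189, 0.3, 1.521, -0, 1.321, -0.067], TCP at [0.239, -0.496, 0.205] pointing down, gripper open.
Joint ranges: [-3.03, 3.03], [-0.79, 2.21], [0.23, 2.52], [-1.04, 4.18], [0, 3.07], [-2.55, 2.55]. Speed limits (rad/s): [2.22, 2.22, 2.57, 3.14, 3.14, 3.14].

### API

Orientations are given as [roll, pitch, yaw] about the fixed x, y, z axes, in that order (R = Rz(yaw) Ry(pitch) Rx(roll)).
In Python, from station import ctrl, viewer, hand_in gives the robot as it stands. The module is installed in compiled form; this text tells all that it offers.
- The arm moves only by the tool play_rows, never from a script. Its argument "deltas" is a list that holds one entry, the list of rows, each a list of 7 numbers: the shift along the tool's x, y, z in mm, then the turn, a rotation vector about the tool's x, y, z in rad, then the finger opening in mm, from 0 to 94. In form: [[[dx, dy, dz, ax, ay, az, gripper], ...]]. A call has 1 to 10 rows; each row shifts and turns the commanded pose from where the row before left it, along the tool's axes as they then stand; what a row does not reach is not made up. A row lasts 1/10 s, in which the tool goes at most 50 mm and 8.59 degrees, less where a joint would pass 70% of its speed; a pose out of reach is approached as far as the arm can. A call with a gripper value outside its range is refused whole. The fingers move at their own pace and stop on an object; "grip_force" is the grip in N (left out, the last holds). Time passes only in rows, so rows that do not move let the fingers close. It gives the time, the measured TCP pose, the force and the opening at its end, in the units of the state.
- ctrl.get_obs(): the state, without advancing time (a new reading comes with each control period).
- viewer.camera(name): name is "scene" or "top" or "wrist"; returns a dict with "img" (420x560x3 uint8, red, green, blue), "fx", "fy", "cx", "cy" (pixels), "distortion" ([k1, k2, p1, p2, k3] as OpenCV has them; the pictures are not rectified), "rvec" (rotation vector, rad) and "tvec" (3), from world to camera coordinates, as OpenCV has them. Camera axes: x right, y down, z forward; pixel columns grow to the right and rows downward; lengths in m; the calibration is good to about 2 mm. A picture is of the moment at which its call begins. There is no depth.
- hand_in(): hands the job in, once; it reports no verdict.
The state is a dict: "time_s": time; "qpos": joint angles; "joint_vel": joint speeds; "tau": joint torques, N m; "ee_pos": TCP position; "eef_rot": TCP orientation; "force": force on the tool from outside, world axes, zero at the start; "moment": the same for the moment, N m; "grip_width": finger opening in m.
Only numpy, scipy, OpenCV 4.12 (cv2) and the standard library are available. Lean on these libraries where they do the work, as an engineer would, in place of code of your own. Each camera call takes 0.05 s, during which the arm holds its last target.

### The job

Swing the blue lid of the black accessory case right over so that it stays open by itself, then lift out the yellow hand weight (not the red one). Lay it flat in the empty bay of the black tray, lengthwise beside its yellow twin, setting it down rather than dropping it, and leave the twin where it lies.

Things in the scene. Friction and masses are not known exactly. Their poses are not given: they have to be found in the camera images.
- case_lid (a joint): Angle of the blue lid (200 x 290 x 8 mm, 0.35 kg) of a fixed black case 200 x 290 x 80 mm (walls, floor 5 mm). 0 = shut, as it starts; grows as it swings up and over to a stop at 1.9 rad (109 deg). Free hinge along the case's top edge farther from the robot, 80 mm above the worktop: the lid falls shut below about 1.45 rad and falls open on to the stop above that.
- lid_handle (a point): Middle of the lid's aluminium bar handle, 12 mm thick, 110 mm long, a post at each end, 39 mm free under it. Turns with the lid; shut: z up, x square across to the hinge, y along bar and hinge. In these axes the hinge line is 150 mm to +x and 53 mm to -z; the lid's free edge is 50 mm to -x; with the lid shut the case's middle is 50 mm to +x.
- yellow_weight: Yellow hand weight (dumbbell), 0.6 kg, in the shut case next to a red one, each 70 mm to one side of the case's middle and lying square to the hinge. 150 mm long; six-sided heads 48 mm across flats, 38 mm long; round grip between them 28 mm thick, 74 mm long. Origin mid-grip on its axis, x along the weight; 24 mm above what it lies on (29 mm above the worktop in the case).
- tray: Fixed black rubber tray, grey rim, 200 mm (x) by 240 mm (y), floor 6 mm thick, rim 8 mm above the floor. A rib along x, as high, splits it in two bays 188 x 111 mm, centred 58 mm to +y and -y. Origin mid-underside on the worktop, z up. The twin lies in the -y bay; the +y bay is empty. A weight in place lies along x, its origin 30 mm above the worktop.
- twin: A second yellow hand weight just like the first, lying loose in the tray's -y bay along the tray's x; origin mid-grip on its axis. It stays there.
Not all that is in view belongs to the job. Leave any pink or purple look-alike of the twin alone.

How it is judged:
On the way, in this order (a step that is already met when the one before it is completed fails the run):
1. the lid is swung over and stays open with no finger on it (value of joint case_lid above 1.6 rad and contact force between the fingers and anything else below 0.2 N), for 0.2 s.
2. the yellow weight is lifted clear of the case (height (world z) of yellow_weight above 0.11 m), for 0.1 s.
At the end, for the whole second after the job is handed in: The lid stands open past 1.6 rad (92 degrees). The yellow weight lies at rest on the floor of the tray's +y bay: its middle within 30 mm of the bay's middle in each direction, within 15 degrees of the tray's x. The twin still lies flat in the other bay, its middle within 30 mm of that bay's middle (value of joint case_lid above 1.6 rad and x of yellow_weight in the frame of tray between -0.03 and 0.03 m and y of yellow_weight in the frame of tray between 0.027 and 0.09 m and z of yellow_weight in the frame of tray between 0.02 and 0.034 m and angle between the x axis of yellow_weight and the x axis of tray, either way round below 0.26 rad and linear speed of yellow_weight below 0.02 m/s and angular speed of yellow_weight below 0.2 rad/s and x of twin in the frame of tray between -0.03 and 0.03 m and y of twin in the frame of tray between -0.09 and -0.027 m and z of twin in the frame of tray between 0.02 and 0.034 m); the robot touches nothing.
It fails at once if the yellow weight is let go more than 30 mm above its place in the tray (horizontal distance between yellow_weight and tray below 0.13 m and height (world z) of yellow_weight above 0.06 m and contact force between the fingers and yellow_weight below 0.05 N).
It fails at once if the twin is shoved more than 20 mm (distance of twin from where it was at the start of the episode above 0.02 m).
It also fails if it takes over 64 s, if anything falls off the work surface, if the arm or the gripper's body presses on something with over 40 N, if the wrist force passes 120 N, or if a joint passes its speed limit or range.

## Working session

There is one attempt and no reset: what is moved stays moved. The work goes in short steps, Python scripts to look and compute and a tool call to move; the robot and the scene stay as the last step left them, time stands still between calls to the robot, and variables do not carry over. Pictures are saved under pics/ and viewed, and the job is handed in when it is done.

Besides the shell and the picture viewer there is one more tool, called after "Request:" by a JSON object that holds its "fn" and its "kwargs", one argument or row to a line. play_rows: Moves the arm, as the interface text tells. Its arguments: {"type":"object","properties":{"deltas":{"type":"array","items":{"type":"array","items":{"type":"array","items":{"type":"number"}}}},"grip_force":{"type":"number"}},"required":["deltas"]}

```bash
mkdir -p pics; python3 - <<'E'
from station import ctrl, viewer
import cv2,pickle
print(ctrl.get_obs())
for n in ["scene","top","wrist"]:
    c=viewer.camera(n); pickle.dump(c,open(f"pics/{n}0.pkl","wb"))
    cv2.imwrite(f"pics/{n}0.png",c["img"][:,:,::-1])
    print(n,{k:v for k,v in c.items() if k!="img"})
E
```

```text
{'time_s': 0.0, 'qpos': array([-1.18861318e+00,  3.00471642e-01,  1.52157148e+00, -1.21888940e-05,
        1.32071802e+00, -6.66071851e-02]), 'joint_vel': array([ 1.58370107e-04,  6.19799077e-04,  1.33459252e-04, -1.47567683e-05,
        1.41867195e-03,  4.30016811e-04]), 'tau': array([ 1.30960820e-03, -5.31807625e+01, -3.52742636e+01,  7.08904839e-02,
        2.43537506e-02, -1.24676853e-04]), 'ee_pos': array([ 0.23852394, -0.49529361,  0.2048901 ]), 'eef_rot': array([-1.62730007,  1.56962777,  1.96308594]), 'force': array([-0.3686028 , -0.58428822, -0.10062722]), 'moment': array([-0.04440218,  0.05662102,  0.03523086]), 'grip_width': 0.09410067728421753}
scene {'fx': 505.32644704754097, 'fy': 505.32644704754097, 'cx': 277.9493606084723, 'cy': 206.8616182804221, 'distortion': array([-0.06346239,  0.        ,  0.        ,  0.        ,  0.        ]), 'rvec': array([ 0.94890228,  2.72496758, -0.70816094]), 'tvec': array([ 0.39523146, -0.20961377,  1.3980316 ])}
top {'fx': 457.07499537389975, 'fy': 457.07499537389975, 'cx': 281.3339327301251, 'cy': 212.0004242224822, 'distortion': array([-0.10745473,  0.        ,  0.        ,  0.        ,  0.        ]), 'rvec': array([ 2.19201991, -2.1782255 ,  0.08227383]), 'tvec': array([0.01507418, 0.51722012, 1.11201634])}
wrist {'fx': 349.7348666708802, 'fy': 349.7348666708802, 'cx': 281.81307494157153, 'cy': 215.63454533065715, 'distortion': array([-0.01738068,  0.        ,  0.        ,  0.        ,  0.        ]), 'rvec': array([-2.46553475,  1.54882535,  0.2062558 ]), 'tvec': array([-0.54988617, -0.02746433,  0.3918442 ])}
```

View pics/scene0.png

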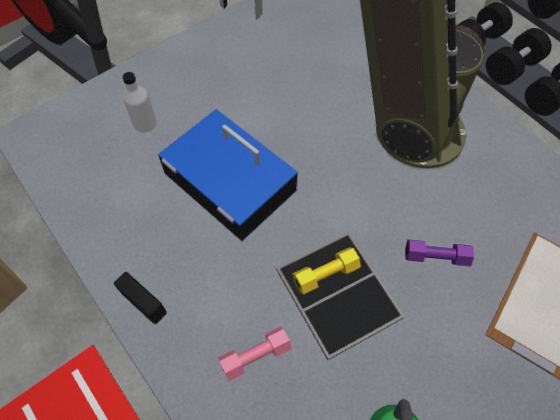

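View pics/top0.png

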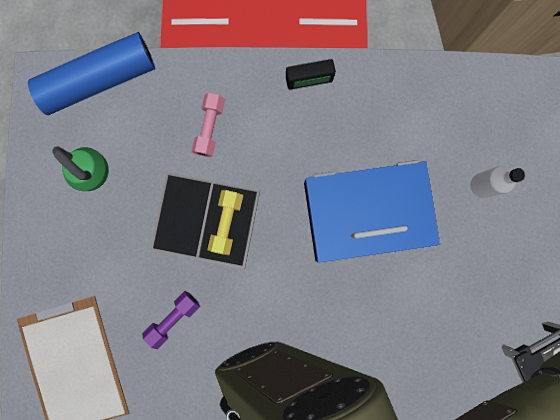

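The candidates are:
- **Blue lid:** the one wanted is at top (372,212). The blue roller at (92,73) is not it.
- **Twin:** the yellow weight at (226,222), in the right-hand bay. The pink one at (208,125) and the purple one at (171,320) are look-alikes to leave alone.
- **Empty bay:** the left half of the tray, around (183,215).

The target weight is still hidden in the case.

```bash
cat > h.py <<'E'
import cv2,numpy as np,pickle
from scipy.spatial.transform import Rotation as R
def cast(c,uv,z):
    K=np.array([[c["fx"],0,c["cx"]],[0,c["fy"],c["cy"]],[0,0,1]])
    p=cv2.undistortPoints(np.array(uv,float).reshape(-1,1,2),K,c["distortion"]).reshape(-1,2)
    Rm=cv2.Rodrigues(c["rvec"])[0]; o=-Rm.T@c["tvec"]
    d=np.c_[p,np.ones(len(p))]@Rm
    return o+d*((z-o[2])/d[:,2])[:,None]
def proj(c,P):
    K=np.array([[c["fx"],0,c["cx"]],[0,c["fy"],c["cy"]],[0,0,1]])
    return cv2.projectPoints(np.array(P,float).reshape(-1,1,3),c["rvec"],c["tvec"],K,c["distortion"])[0].reshape(-1,2)
def biggest(m,n=1):
    cs,_=cv2.findContours(m.astype(np.uint8)*255,cv2.RETR_EXTERNAL,cv2.CHAIN_APPROX_NONE)
    return sorted(cs,key=cv2.contourArea)[::-1][:n]
def rect(c,cnt,z):
    P=cast(c,cnt.reshape(-1,2),z)[:,:2]
    (cx,cy),(w,h),a=cv2.minAreaRect((P*1000).astype(np.float32))
    return cx,cy,w,h,a
E
python3 - <<'E'
from h import *
c=pickle.load(open("pics/top0.pkl","rb"));im=c["img"].astype(int)
r,g,b=im[...,0],im[...,1],im[...,2]
hsv=cv2.cvtColor(c["img"],cv2.COLOR_RGB2HSV)
m=(hsv[...,0]>105)&(hsv[...,0]<125)&(hsv[...,1]>180); m[:,:250]=0
m=cv2.morphologyEx(m.astype(np.uint8),cv2.MORPH_CLOSE,np.ones((9,9)))
print("lid",rect(c,biggest(m)[0],0.088))
q=cv2.approxPolyDP(biggest(m)[0],6,True).reshape(-1,2);print(q,cast(c,q,.088).round(4))
m=(hsv[...,2]>140)&(hsv[...,1]<60);m[:200]=0;m[260:]=0;m[:,:330]=0;m[:,430:]=0
k=biggest(m)[0];print("handle",rect(c,k,0.139))
# tray
m=(im.sum(2)<120);m[:165]=0;m[275:]=0;m[:,:145]=0;m[:,265:]=0
for k in biggest(m,2): print("bay",rect(c,k,0.010),cv2.boundingRect(k))
m=(hsv[...,0]>22)&(hsv[...,0]<35)&(hsv[...,1]>150);k=biggest(m)[0];print("twin",rect(c,k,.03),cv2.boundingRect(k))
q=[[169,175],[259,191],[245,267],[153,248]];print(cast(c,q,.014).round(4))
E
```

```text
lid (556.781494140625, -41.09474563598633, 70.50570678710938, 5.384737491607666, 4.455228328704834)
[[307 178]
 [309 208]] [[ 0.5921 -0.041   0.088 ]
 [ 0.5218 -0.0458  0.088 ]]
handle (418.85858154296875, -219.84713745117188, 26.652048110961914, 181.88235473632812, 0.04901830852031708)
bay (486.9795227050781, 153.17628479003906, 108.21652221679688, 185.09396362304688, 79.4831771850586) (200, 184, 56, 81)
bay (508.0691833496094, 267.8603515625, 108.83511352539062, 185.66648864746094, 79.3231201171875) (154, 176, 57, 80)
twin (487.08514404296875, 137.88189697265625, 17.468666076660156, 152.68458557128906, 77.46961212158203) (223, 193, 20, 62)
[[0.609  0.3016 0.014 ]
 [0.5696 0.0744 0.014 ]
 [0.3808 0.1072 0.014 ]
 [0.4255 0.3376 0.014 ]]
```

```bash
python3 - <<'E'
import cv2
a=cv2.imread("pics/top0.png");cv2.imwrite("pics/crop0.png",cv2.resize(a[150:280,140:450],None,fx=2.5,fy=2.5,interpolation=cv2.INTER_CUBIC))
E
```

```text
(no output)
```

View pics/crop0.png

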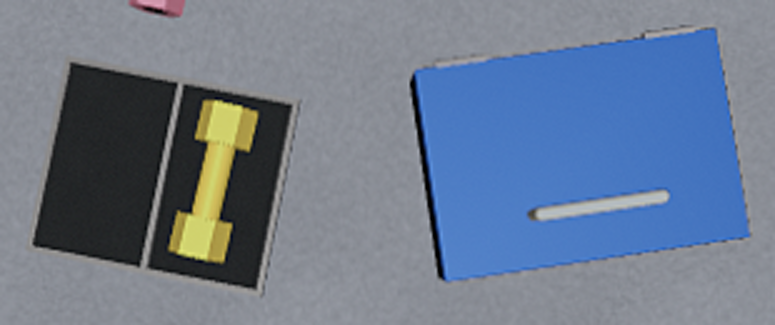

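```bash
python3 - <<'E'
from h import *
c=pickle.load(open("pics/top0.pkl","rb"));im=c["img"].astype(int)
hsv=cv2.cvtColor(c["img"],cv2.COLOR_RGB2HSV)
print(hsv[190,370],hsv[232,381],hsv[300,430])
m=(hsv[...,1]>120)&(hsv[...,2]>90); m[:,:290]=0;m[:140]=0;m[280:]=0
m=cv2.morphologyEx(m.astype(np.uint8),cv2.MORPH_CLOSE,np.ones((3,3)))
k=biggest(m)[0];print("lid",rect(c,k,0.088))
hm=(m==0).astype(np.uint8);hm[:215]=0;hm[245:]=0;hm[:,:340]=0;hm[:,:]=hm
hm[:,420:]=0
k=biggest(hm)[0];print("handle",rect(c,k,0.137),cv2.boundingRect(k))
# scene view handle check
s=pickle.load(open("pics/scene0.pkl","rb"));
x,y,w,h,a=rect(c,k,0.137)
print(proj(s,[[x/1000,y/1000,.133]]))
E
```

```text
[108 161 192] [103  19 192] [112  18 154]
lid (515.7830810546875, -193.99737548828125, 199.37298583984375, 290.4271545410156, 8.539493560791016)
handle (465.65362548828125, -199.99574279785156, 13.198589324951172, 125.6700668334961, 8.49116325378418) (352, 226, 56, 13)
[[239.25797128 140.62992955]]
```

```bash
cat >> h.py <<'E'
def plan(o,pos,Rt,n=None):
    """print tool-frame shift (translation first at current orientation) and turn rotvec"""
    R0=R.from_euler("xyz",o["eef_rot"])
    d=R0.inv().apply(np.array(pos)-o["ee_pos"])*1000
    rv=(R0.inv()*Rt).as_rotvec()
    print("shift mm",d.round(1),"turn",rv.round(4),"| world d mm",((np.array(pos)-o["ee_pos"])*1000).round(1))
def down(jaw):  # tool x down, y along jaw
    x=np.array([0,0,-1.]);y=np.array([np.cos(jaw),np.sin(jaw),0]);return R.from_matrix(np.c_[x,y,np.cross(x,y)])
A=np.radians(8.5)
E
python3 - <<'E'
from h import *
from station import ctrl
o=ctrl.get_obs();print(R.from_euler("xyz",o["eef_rot"]).as_matrix().round(3))
for j in (A,A+np.pi): plan(o,[.466,-.201,.205],down(j))
E
```

```text
[[-0.     0.434 -0.901]
 [ 0.001 -0.901 -0.434]
 [-1.    -0.001 -0.   ]]
shift mm [ 2.000e-01 -1.665e+02 -3.326e+02] turn [-1.2704e+00 -6.0000e-04  7.0000e-04] | world d mm [227.4 294.4  -0. ]
shift mm [ 2.000e-01 -1.665e+02 -3.326e+02] turn [1.8712e+00 7.0000e-04 7.0000e-04] | world d mm [227.4 294.4  -0. ]
```

Request:
{"fn": "play_rows", "kwargs": {
  "deltas": [
    [[0,-18,-37,0,0,0,94],[0,-18.5,-37,0,0,0,94],[0,-18.5,-37,0,0,0,94],[0,-18.5,-37,0,0,0,94],[0,-18.5,-37,0,0,0,94],[0,-18.5,-37,0,0,0,94],[0,-18.5,-37,0,0,0,94],[0,-18.5,-37,0,0,0,94],[0,-18.5,-36.6,0,0,0,94],[0,0,0,-0.12,0,0,94]]
  ]
}}

```text
time_s: 1.15
ee_pos: [0.4681, -0.1984, 0.2052]
eef_rot: [-2.11, 1.57, 1.603]
force: [-0.2, -0.5, 0.1]
grip_width: 0.0942
```

Request:
{"fn": "play_rows", "kwargs": {
  "deltas": [
    [[0,0,0,-0.12,0,0,94],[0,0,0,-0.13,0,0,94],[0,0,0,-0.13,0,0,94],[0,0,0,-0.13,0,0,94],[0,0,0,-0.13,0,0,94],[0,0,0,-0.13,0,0,94],[0,0,0,-0.13,0,0,94],[0,0,0,-0.13,0,0,94],[0,0,0,-0.12,0,0,94],[0,0,0,0,0,0,94]]
  ]
}}

```text
time_s: 2.15
ee_pos: [0.4662, -0.2016, 0.2053]
eef_rot: [-2.254, 1.57, 2.608]
force: [-0.6, -0.6, -0.3]
grip_width: 0.0939
```

```bash
python3 - <<'E'
from h import *
from station import ctrl,viewer
o=ctrl.get_obs();print(o["ee_pos"],o["qpos"].round(3),o["force"])
plan(o,[.466,-.201,.114],down(A))
c=viewer.camera("wrist");cv2.imwrite("pics/w1.png",c["img"][:,:,::-1])
E
```

```text
[ 0.46616452 -0.20161573  0.20525893] [-0.48   0.206  1.638  0.     1.297 -0.63 ] [-0.59586276 -0.58118396 -0.30336878]
shift mm [91.3 -0.  -0.6] turn [ 0.0015 -0.0003  0.0003] | world d mm [ -0.2   0.6 -91.3]
```

View pics/w1.png

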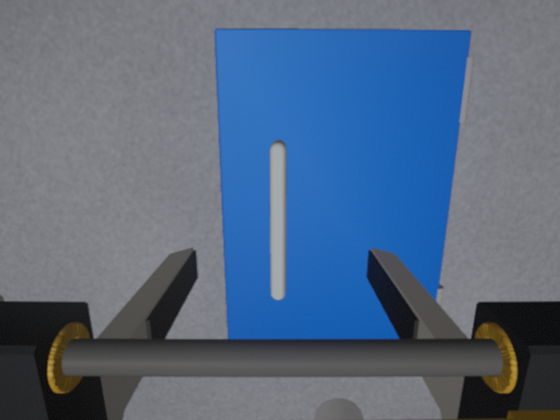

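The wrist view shows the handle bar at about (278,220), midway between the fingers and parallel to the pads. I'll descend and grip it lightly.

Request:
{"fn": "play_rows", "kwargs": {
  "deltas": [
    [[25,0,0,0,0,0,94],[25,0,0,0,0,0,94],[25,0,0,0,0,0,94],[16,0,0,0,0,0,94],[0,0,0,0,0,0,60],[0,0,0,0,0,0,30],[0,0,0,0,0,0,8],[0,0,0,0,0,0,8],[0,0,0,0,0,0,8],[0,0,0,0,0,0,8]]
  ],
  "grip_force": 12
}}

```text
time_s: 3.2
ee_pos: [0.4664, -0.2017, 0.1148]
eef_rot: [0.946, 1.57, -0.477]
force: [-0.9, -0.1, 0.2]
grip_width: 0.0494
```

```bash
python3 - <<'E'
import numpy as np
# tool down: dx_tool=-dz, dy_tool= case x
p=None
for t in np.arange(0,1.91,.1):
    q=np.array([-150*np.cos(t)+53*np.sin(t),150*np.sin(t)+53*np.cos(t)])
    if p is not None: print(round(t,2),"dx(tool) %.1f dy %.1f"%(-(q-p)[1],(q-p)[0]), q.round(0))
    p=q
E
```

```text
0.1 dx(tool) -14.7 dy 6.0 [-144.   68.]
0.2 dx(tool) -14.0 dy 7.5 [-136.   82.]
0.3 dx(tool) -13.2 dy 8.8 [-128.   95.]
0.4 dx(tool) -12.3 dy 10.1 [-118.  107.]
0.5 dx(tool) -11.2 dy 11.3 [-106.  118.]
0.6 dx(tool) -10.0 dy 12.4 [-94. 128.]
0.7 dx(tool) -8.7 dy 13.3 [-81. 137.]
0.8 dx(tool) -7.4 dy 14.1 [-66. 145.]
0.9 dx(tool) -5.9 dy 14.8 [-52. 150.]
1.0 dx(tool) -4.4 dy 15.3 [-36. 155.]
1.1 dx(tool) -2.9 dy 15.6 [-21. 158.]
1.2 dx(tool) -1.3 dy 15.8 [ -5. 159.]
1.3 dx(tool) 0.3 dy 15.9 [ 11. 159.]
1.4 dx(tool) 1.9 dy 15.8 [ 27. 157.]
1.5 dx(tool) 3.5 dy 15.5 [ 42. 153.]
1.6 dx(tool) 5.0 dy 15.1 [ 57. 148.]
1.7 dx(tool) 6.5 dy 14.5 [ 72. 142.]
1.8 dx(tool) 7.9 dy 13.8 [ 86. 134.]
1.9 dx(tool) 9.2 dy 13.0 [ 99. 125.]
```

Request:
{"fn": "play_rows", "kwargs": {
  "deltas": [
    [[0,0,0,0,0,0,8],[0,0,0,0,0,0,8],[0,0,0,0,0,0,8],[0,0,0,0,0,0,8],[0,0,0,0,0,0,8],[0,0,0,0,0,0,8]]
  ]
}}

```text
time_s: 3.8
ee_pos: [0.4636, -0.202, 0.1142]
eef_rot: [-1.746, 1.564, 3.114]
force: [-23.8, -2.6, 12.9]
grip_width: 0.0122
```

Request:
{"fn": "play_rows", "kwargs": {
  "deltas": [
    [[0,-1,0,0,0,0,8],[0,-1,0,0,0,0,8],[0,0,0,0,0,0,8]]
  ]
}}

```text
time_s: 4.1
ee_pos: [0.4632, -0.2021, 0.1143]
eef_rot: [-1.78, 1.568, 3.08]
force: [-8.6, -1.3, 3.8]
grip_width: 0.0117
```

Request:
{"fn": "play_rows", "kwargs": {
  "deltas": [
    [[0,-1,0,0,0,0,8],[-14.7,6.0,0,0,0,0,8],[-14.0,7.5,0,0,0,0,8],[-13.2,8.8,0,0,0,0,8],[-12.3,10.1,0,0,0,0,8],[0,0,0,0,0,0,8]]
  ]
}}

```text
time_s: 4.7
ee_pos: [0.4951, -0.1974, 0.1704]
eef_rot: [-1.288, 1.569, -2.71]
force: [-16.1, -0.7, 12.0]
grip_width: 0.0117
```

Request:
{"fn": "play_rows", "kwargs": {
  "deltas": [
    [[-12.5,10,0,0,0,0,8],[-11,11.4,0,0,0,0,8],[-9.5,12.5,0,0,0,0,8],[-8.5,13.5,0,0,0,0,8],[0,0,0,0,0,0,8]]
  ]
}}

```text
time_s: 5.2
ee_pos: [0.5433, -0.1899, 0.2098]
eef_rot: [2.855, 1.57, 1.433]
force: [0.6, -0.5, -4.1]
grip_width: 0.0114
```

```bash
python3 - <<'E'
from h import *
from station import ctrl,viewer
c=viewer.camera("scene");cv2.imwrite("pics/s2.png",c["img"][:,:,::-1])
E
```

```text
(no output)
```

View pics/s2.png

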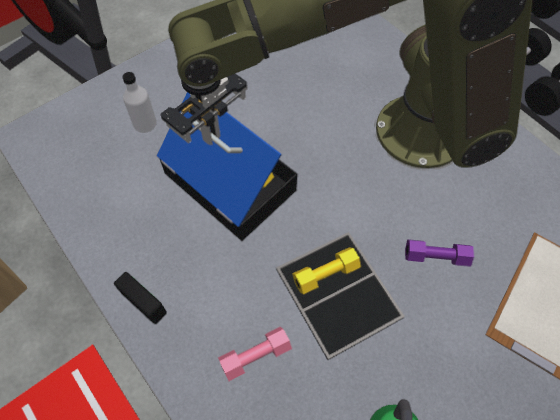

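The lid is about 45° up with the bar held at (225,145). A bit of yellow shows at (267,180), so the yellow weight is on the tray side. Continuing the swing.

Request:
{"fn": "play_rows", "kwargs": {
  "deltas": [
    [[-7.4,14.1,0,0,0,0,8],[-5.9,14.8,0,0,0,0,8],[-4.4,15.3,0,0,0,0,8],[-2.9,15.6,0,0,0,0,8],[0,0,0,0,0,0,8]]
  ]
}}

```text
time_s: 5.75
ee_pos: [0.6015, -0.1809, 0.2287]
eef_rot: [-2.166, 1.567, 2.695]
force: [0.2, 1.4, -12.7]
grip_width: 0.0116
```

Request:
{"fn": "play_rows", "kwargs": {
  "deltas": [
    [[-1.3,15.8,0,0,0,0,8],[0.3,15.9,0,0,0,0,8],[1.9,15.8,0,0,0,0,8],[0,0,0,0,0,0,8]]
  ]
}}

```text
time_s: 6.15
ee_pos: [0.6479, -0.1742, 0.2276]
eef_rot: [-2.028, 1.567, 2.833]
force: [-3.9, 1.3, -14.7]
grip_width: 0.0115
```

Request:
{"fn": "play_rows", "kwargs": {
  "deltas": [
    [[5,15.4,0,0,0,0,8],[5.5,15,0,0,0,0,8],[6.7,14.4,0,0,0,0,8],[0,0,0,0,0,0,8]]
  ]
}}

```text
time_s: 6.55
ee_pos: [0.6923, -0.1678, 0.2115]
eef_rot: [-2.066, 1.569, 2.795]
force: [-5.7, 0.6, -9.5]
grip_width: 0.0114
```

```bash
python3 - <<'E'
from h import *
from station import ctrl,viewer
print(ctrl.get_obs()["qpos"].round(2))
c=viewer.camera("scene");cv2.imwrite("pics/s3.png",c["img"][:,:,::-1])
E
```

```text
[-0.29  0.68  0.95  0.    1.51 -0.44]
```

View pics/s3.png

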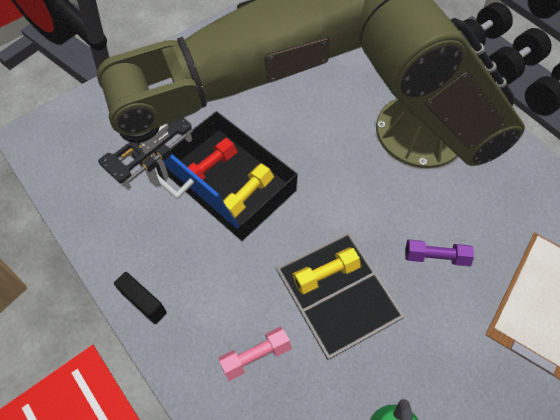

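Request:
{"fn": "play_rows", "kwargs": {
  "deltas": [
    [[8.2,13.6,0,0,0,0,8],[6,9,0,0,0,0,8],[0,0,0,0,0,0,8]]
  ]
}}

```text
time_s: 6.9
ee_pos: [0.7126, -0.166, 0.1992]
eef_rot: [-1.463, 1.565, -2.887]
force: [-24.3, -2.6, -1.6]
grip_width: 0.0177
```

Request:
{"fn": "play_rows", "kwargs": {
  "deltas": [
    [[0,0,0,0,0,0,24],[0,0,0,0,0,0,24],[0,3,0,0,0,0,24],[0,0,0,0,0,0,24]]
  ]
}}

```text
time_s: 7.3
ee_pos: [0.7159, -0.1651, 0.2005]
eef_rot: [-1.438, 1.567, -2.861]
force: [-23.9, -2.5, 9.0]
grip_width: 0.0248
```

Request:
{"fn": "play_rows", "kwargs": {
  "deltas": [
    [[0,-3,0,0,0,0,24],[0,-3,0,0,0,0,24],[0,0,0,0,0,0,24]]
  ]
}}

```text
time_s: 7.6
ee_pos: [0.712, -0.1651, 0.1994]
eef_rot: [1.238, 1.569, -0.185]
force: [-0.3, 0.5, -0.1]
grip_width: 0.024
```

```bash
python3 - <<'E'
from h import *
from station import ctrl,viewer
for n in("scene","wrist"):
    c=viewer.camera(n);cv2.imwrite(f"pics/{n}4.png",c["img"][:,:,::-1])
E
```

```text
(no output)
```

View pics/scene4.png

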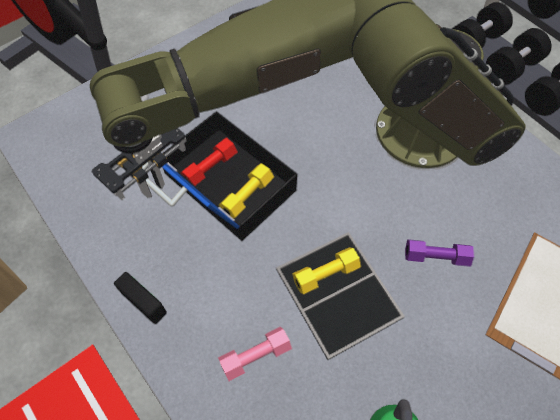

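View pics/wrist4.png

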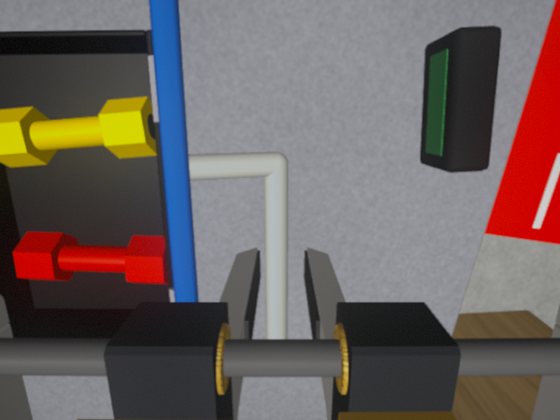

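No force on the tool, the bar sits free between the fingers, and the lid at (170,150) leans past vertical. I'll back straight up.

Request:
{"fn": "play_rows", "kwargs": {
  "deltas": [
    [[0,0,0,0,0,0,24],[-15,0,0,0,0,0,24],[-20,0,0,0,0,0,24],[-20,0,0,0,0,0,24],[-25,0,0,0,0,0,24],[-25,0,0,0,0,0,24],[-25,0,0,0,0,0,24],[0,0,0,0,0,0,24]]
  ]
}}

```text
time_s: 8.5
ee_pos: [0.7126, -0.165, 0.3323]
eef_rot: [1.155, 1.565, -0.267]
force: [-0.6, 0.1, 0.6]
grip_width: 0.024
```

```bash
python3 - <<'E'
from h import *
from station import ctrl,viewer
o=ctrl.get_obs();print(o["ee_pos"],o["qpos"].round(2),o["force"])
for n in("scene","top"):
    c=viewer.camera(n);cv2.imwrite(f"pics/{n}5.png",c["img"][:,:,::-1]);pickle.dump(c,open(f"pics/{n}5.pkl","wb"))
E
```

```text
[ 0.71260381 -0.16502708  0.33231254] [-0.28  0.74  0.59  0.    1.81 -0.43] [-0.6474939   0.11601661  0.61912054]
```

View pics/top5.png

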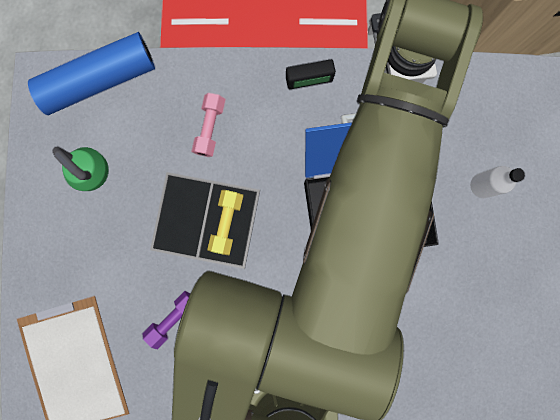

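View pics/scene5.png

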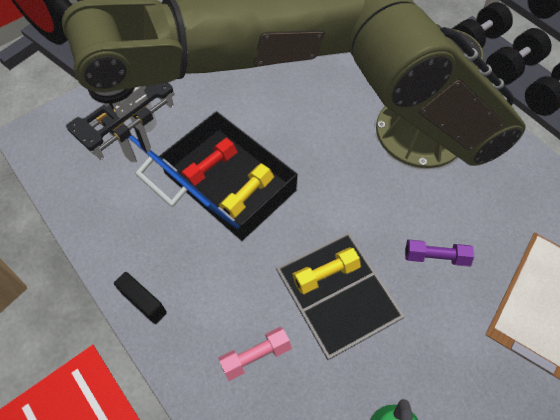

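```bash
python3 - <<'E'
from h import *
from station import ctrl
c=pickle.load(open("pics/scene5.pkl","rb"))
hsv=cv2.cvtColor(c["img"],cv2.COLOR_RGB2HSV)
m=(hsv[...,0]>22)&(hsv[...,0]<35)&(hsv[...,1]>150)
for k in biggest(m,2):print(rect(c,k,.035),cv2.boundingRect(k))
o=ctrl.get_obs();plan(o,[.506,-.125,.3323],down(A+np.pi/2))
E
```

```text
(485.48248291015625, 157.633544921875, 56.123985290527344, 163.3197784423828, 77.51250457763672) (292, 247, 69, 47)
(499.2170715332031, -128.79867553710938, 165.6807098388672, 56.8101806640625, 12.6781644821167) (219, 163, 55, 55)
shift mm [  -4.5 -198.   -70. ] turn [-1.571e+00 -1.000e-04 -0.000e+00] | world d mm [-206.2   40.     4.5]
```

Request:
{"fn": "play_rows", "kwargs": {
  "deltas": [
    [[0,-33,-11.7,0,0,0,50],[0,-33,-11.7,0,0,0,74],[0,-33,-11.7,0,0,0,74],[0,-33,-11.7,0,0,0,74],[0,-33,-11.7,0,0,0,74],[0,-33,-11.7,0,0,0,74],[0,0,0,-0.14,0,0,74],[0,0,0,-0.14,0,0,74],[0,0,0,-0.14,0,0,74],[0,0,0,-0.14,0,0,74]]
  ]
}}

```text
time_s: 9.6
ee_pos: [0.5065, -0.1248, 0.3269]
eef_rot: [-2.625, 1.569, 2.802]
force: [0.2, -0.5, 0.4]
grip_width: 0.074
```

Request:
{"fn": "play_rows", "kwargs": {
  "deltas": [
    [[0,0,0,-0.14,0,0,74],[0,0,0,-0.14,0,0,74],[0,0,0,-0.14,0,0,74],[0,0,0,-0.14,0,0,74],[0,0,0,-0.14,0,0,74],[0,0,0,-0.14,0,0,74],[20,0,0,-0.14,0,0,74],[20,0,0,-0.031,0,0,74],[20,0,0,0,0,0,74],[0,0,0,0,0,0,74]]
  ]
}}

```text
time_s: 10.6
ee_pos: [0.5057, -0.1246, 0.2649]
eef_rot: [2.68, 1.565, 2.828]
force: [0.2, 0.3, 0.2]
grip_width: 0.0736
```

```bash
python3 - <<'E'
from h import *
from station import ctrl,viewer
o=ctrl.get_obs();print(o["ee_pos"],o["qpos"].round(2),o["force"])
for n in("wrist",):
    c=viewer.camera(n);cv2.imwrite(f"pics/{n}6.png",c["img"][:,:,::-1]);pickle.dump(c,open(f"pics/{n}6.pkl","wb"))
hsv=cv2.cvtColor(c["img"],cv2.COLOR_RGB2HSV)
m=(hsv[...,0]>22)&(hsv[...,0]<35)&(hsv[...,1]>150)
for k in biggest(m,2):print(rect(c,k,.03),cv2.boundingRect(k))
E
```

```text
[ 0.50567433 -0.12456464  0.26486435] [-0.31  0.2   1.51  0.    1.44 -2.03] [0.19106774 0.32839554 0.23370147]
(487.50994873046875, 159.6011962890625, 64.26197814941406, 162.14698791503906, 77.49543762207031) (461, 140, 99, 132)
(508.9386901855469, -128.90834045410156, 161.9119873046875, 57.6412239074707, 12.937233924865723) (248, 119, 57, 135)
```

View pics/wrist6.png

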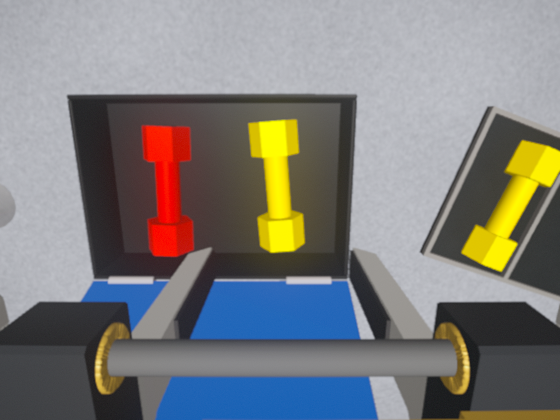

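```bash
python3 - <<'E'
from h import *
from station import ctrl
c=pickle.load(open("pics/wrist6.pkl","rb"))
hsv=cv2.cvtColor(c["img"],cv2.COLOR_RGB2HSV)
m=(hsv[...,0]>22)&(hsv[...,0]<35)&(hsv[...,1]>150);m[:,400:]=0
w=m.sum(1);rows=[r for r in range(110,260) if 5<w[r]<32]
rows=[r for r in rows if 150<r<220];print(rows[0],rows[-1])
pts=[[np.mean(np.nonzero(m[r])[0]),r] for r in rows]
P=cast(c,pts,.031);print(P[[0,-1]].round(4),P.mean(0))
d=P[0]-P[-1];print(np.degrees(np.arctan2(d[1],d[0])))
o=ctrl.get_obs()
ang=np.arctan2(d[1],d[0])%np.pi
plan(o,[*P.mean(0)[:2],.013],down(ang+np.pi/2))
E
```

```text
158 211
[[ 0.4722 -0.1379  0.031 ]
 [ 0.5344 -0.1197  0.031 ]] [ 0.50307789 -0.13015896  0.031     ]
-163.68247990106894
shift mm [253.9  -5.3  -3.2] turn [-0.1367 -0.003  -0.0018] | world d mm [  -3.2   -5.4 -253.9]
```

The wrist view shows the yellow weight centred at about (277,185), skewed a few degrees from the case, and the red one at (168,190). I'm aligning to the yellow one and going down.

Request:
{"fn": "play_rows", "kwargs": {
  "deltas": [
    [[0,-5,-2,-0.085,0,0,74],[30,0,0,0,0,0,74],[40,0,0,0,0,0,74],[40,0,0,0,0,0,74],[40,0,0,0,0,0,74],[30,0,0,0,0,0,74],[0,0,0,0,0,0,74]]
  ]
}}

```text
time_s: 11.35
ee_pos: [0.5042, -0.1297, 0.0858]
eef_rot: [2.586, 1.565, 2.819]
force: [0.1, -0.6, 0.9]
grip_width: 0.0739
```

```bash
python3 - <<'E'
from h import *
from station import ctrl,viewer
o=ctrl.get_obs();print(o["ee_pos"],o["force"])
for n in("wrist",):
    c=viewer.camera(n);cv2.imwrite(f"pics/{n}7.png",c["img"][:,:,::-1]);pickle.dump(c,open(f"pics/{n}7.pkl","wb"))
E
```

```text
[ 0.50422303 -0.12974293  0.08578432] [ 0.08476535 -0.6446129   0.86406234]
```

View pics/wrist7.png

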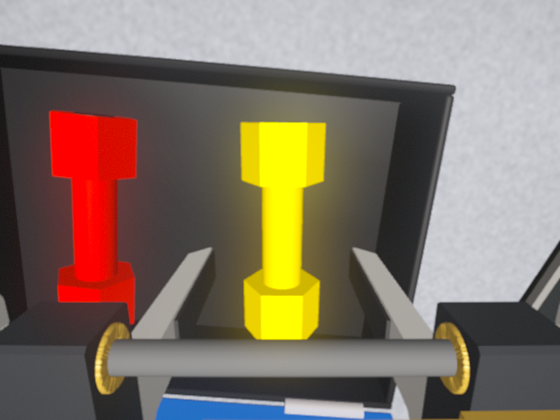

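Yellow is vertical in the image, centred between the fingers at (282,225). Going down and gripping.

Request:
{"fn": "play_rows", "kwargs": {
  "deltas": [
    [[24,0,0,0,0,0,74],[24,0,0,0,0,0,74],[23,0,0,0,0,0,74],[0,0,0,0,0,0,74],[0,0,0,0,0,0,50],[0,0,0,0,0,0,24],[0,0,0,0,0,0,24],[0,0,0,0,0,0,24],[0,0,0,0,0,0,24],[0,0,0,0,0,0,24]]
  ],
  "grip_force": 40
}}

```text
time_s: 12.4
ee_pos: [0.5058, -0.1302, 0.0177]
eef_rot: [0.215, 1.571, 0.448]
force: [-0.8, 6.0, 2.2]
grip_width: 0.0293
```

Request:
{"fn": "play_rows", "kwargs": {
  "deltas": [
    [[0,0,0,0,0,0,20],[0,0,0,0,0,0,20],[0,0,0,0,0,0,20]]
  ]
}}

```text
time_s: 12.7
ee_pos: [0.5058, -0.1302, 0.0176]
eef_rot: [1.467, 1.571, 1.7]
force: [-1.6, 2.1, 5.3]
grip_width: 0.0268
```

Request:
{"fn": "play_rows", "kwargs": {
  "deltas": [
    [[0,0,0,0,0,0,36],[0,0,0,0,0,0,36],[4,0,0,0,0,0,36],[0,0,0,0,0,0,36],[0,0,0,0,0,0,20],[0,0,0,0,0,0,20],[0,0,0,0,0,0,20],[0,0,0,0,0,0,20]]
  ]
}}

```text
time_s: 13.5
ee_pos: [0.5057, -0.1302, 0.0134]
eef_rot: [2.565, 1.571, 2.798]
force: [0.2, -0.3, -3.0]
grip_width: 0.027
```

Request:
{"fn": "play_rows", "kwargs": {
  "deltas": [
    [[-10,0,0,0,0,0,20],[-20,0,0,0,0,0,20],[-20,0,0,0,0,0,20],[-20,0,0,0,0,0,20],[-20,0,0,0,0,0,20],[-30,0,0,0,0,0,20],[-30,0,0,0,0,0,20],[-30,0,0,0,0,0,20],[0,0,0,0,0,0,20]]
  ]
}}

```text
time_s: 14.4
ee_pos: [0.507, -0.1307, 0.1976]
eef_rot: [-0.553, 1.564, -0.319]
force: [0.5, 0.7, -4.9]
grip_width: 0.0271
```

```bash
python3 - <<'E'
from h import *
from station import ctrl,viewer
o=ctrl.get_obs();print(o["ee_pos"],o["force"],o["grip_width"])
for n in("wrist","scene"):
    c=viewer.camera(n);cv2.imwrite(f"pics/{n}8.png",c["img"][:,:,::-1]);pickle.dump(c,open(f"pics/{n}8.pkl","wb"))
t=-np.arctan2(.021,.115)
plan(o,[.508,.268,o["ee_pos"][2]],down(t+np.pi/2))
E
```

```text
[ 0.50698166 -0.13065122  0.19762718] [ 0.51935328  0.69639307 -4.90936786] 0.027117113727410498
shift mm [ -0.8 387.6  93.1] turn [0.4138 0.0062 0.0022] | world d mm [  1.  398.7   0. ]
```

View pics/wrist8.png

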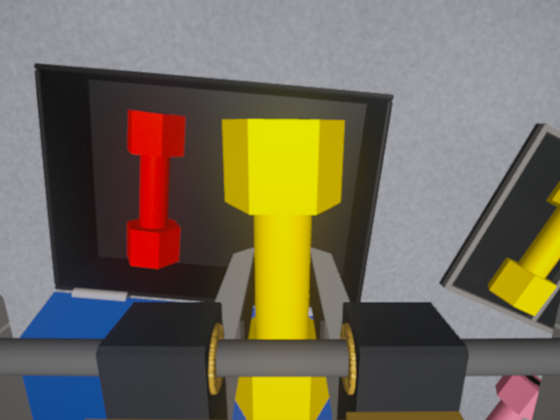

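View pics/scene8.png

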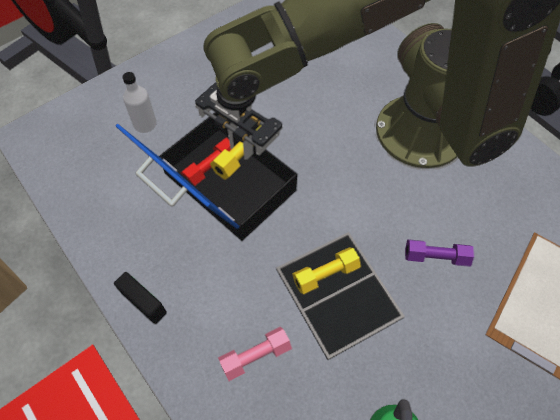

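The weight is held mid-grip and clear of the case. The lid still leans open at (165,170) in the scene view, and the case holds only the red weight. Next is the carry over to the empty bay.

Request:
{"fn": "play_rows", "kwargs": {
  "deltas": [
    [[0,0,0,0.1,0,0,20],[0,0,0,0.1,0,0,20],[0,0,0,0.11,0,0,20],[0,0,0,0.104,0,0,20],[0,20,-3.6,0,0,0,20],[0,33,-6,0,0,0,20],[0,33,-6,0,0,0,20],[0,33,-6,0,0,0,20],[0,33,-6,0,0,0,20],[0,33,-6,0,0,0,20]]
  ]
}}

```text
time_s: 15.5
ee_pos: [0.505, 0.0591, 0.1915]
eef_rot: [-2.922, 1.568, -3.103]
force: [0.1, -0.7, -3.6]
grip_width: 0.0271
```

Request:
{"fn": "play_rows", "kwargs": {
  "deltas": [
    [[0,33,-6,0,0,0,20],[0,33,-6,0,0,0,20],[0,33,-6,0,0,0,20],[0,33,-6,0,0,0,20],[0,33,-6,0,0,0,20],[0,22,-4,0,0,0,20],[0,10,-2,0,0,0,20],[0,0,0,0,0,0,20],[0,0,0,0,0,0,20]]
  ]
}}

```text
time_s: 16.4
ee_pos: [0.5058, 0.2571, 0.1926]
eef_rot: [-2.38, 1.569, -2.561]
force: [0.3, -0.1, -4.7]
grip_width: 0.027
```

```bash
python3 - <<'E'
from h import *
from station import ctrl,viewer
o=ctrl.get_obs();print(o["ee_pos"],o["force"],o["grip_width"],o["qpos"].round(2))
for n in("wrist","scene"):
    c=viewer.camera(n);cv2.imwrite(f"pics/{n}9.png",c["img"][:,:,::-1]);pickle.dump(c,open(f"pics/{n}9.pkl","wb"))
t=-np.arctan2(.021,.115)
plan(o,[.508,.268,.0155],down(t+np.pi/2))
E
```

```text
[0.5058193  0.25710807 0.192618  ] [ 0.28360143 -0.14460684 -4.6999825 ] 0.02697297643842282 [ 0.41  0.35  1.49 -0.    1.31 -0.98]
shift mm [177.1  11.3   0.4] turn [-0.0005 -0.0012  0.0011] | world d mm [   2.2   10.9 -177.1]
```

View pics/wrist9.png

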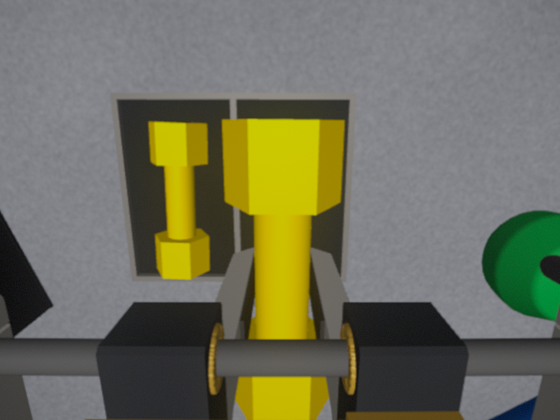

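View pics/scene9.png

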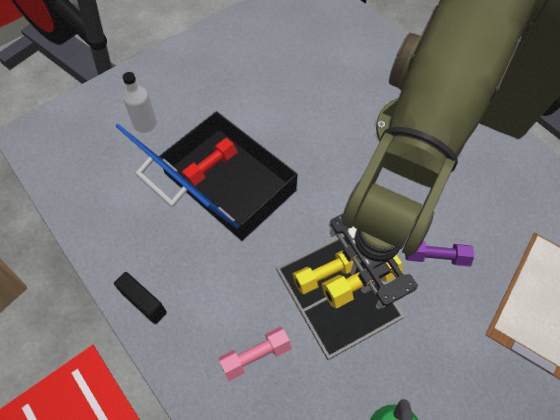

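The weight hangs parallel to the tray rib at (235,185), about 11 mm short of the bay centre. I'll correct that and lower.

Request:
{"fn": "play_rows", "kwargs": {
  "deltas": [
    [[0,11,0.4,0,0,0,20],[0,0,0,0,0,0,20],[25,0,0,0,0,0,20],[30,0,0,0,0,0,20],[30,0,0,0,0,0,20],[30,0,0,0,0,0,20],[25,0,0,0,0,0,20],[15,0,0,0,0,0,20],[8,0,0,0,0,0,20],[0,0,0,0,0,0,20]]
  ]
}}

```text
time_s: 17.5
ee_pos: [0.5083, 0.2687, 0.0302]
eef_rot: [-2.534, 1.57, -2.715]
force: [-0.2, -0.1, -4.7]
grip_width: 0.0272
```

Request:
{"fn": "play_rows", "kwargs": {
  "deltas": [
    [[4,0,0,0,0,0,20],[2,0,0,0,0,0,20],[2,0,0,0,0,0,20],[2,0,0,0,0,0,20],[0,0,0,0,0,0,20]]
  ]
}}

```text
time_s: 18.0
ee_pos: [0.5084, 0.2688, 0.0204]
eef_rot: [-2.568, 1.571, -2.749]
force: [0.2, 0.1, -4.7]
grip_width: 0.0271
```

Request:
{"fn": "play_rows", "kwargs": {
  "deltas": [
    [[2,0,0,0,0,0,20],[2,0,0,0,0,0,20],[1,0,0,0,0,0,20],[0,0,0,0,0,0,20]]
  ]
}}

```text
time_s: 18.4
ee_pos: [0.5083, 0.2687, 0.0153]
eef_rot: [-2.637, 1.57, -2.818]
force: [0.2, 0.3, -4.7]
grip_width: 0.027
```

Request:
{"fn": "play_rows", "kwargs": {
  "deltas": [
    [[1,0,0,0,0,0,20],[0,0,0,0,0,0,20],[0,0,0,0,0,0,20]]
  ]
}}

```text
time_s: 18.7
ee_pos: [0.5084, 0.2688, 0.0145]
eef_rot: [2.474, 1.571, 2.294]
force: [0.7, -0.1, -5.8]
grip_width: 0.027
```

```bash
python3 - <<'E'
from h import *
from station import ctrl,viewer
print(ctrl.get_obs()["force"])
c=viewer.camera("scene");cv2.imwrite("pics/s10.png",cv2.resize(c["img"][200:380,250:450,::-1],None,fx=3,fy=3))
E
```

```text
[ 0.70764736 -0.11953619 -5.82485229]
```

View pics/s10.png

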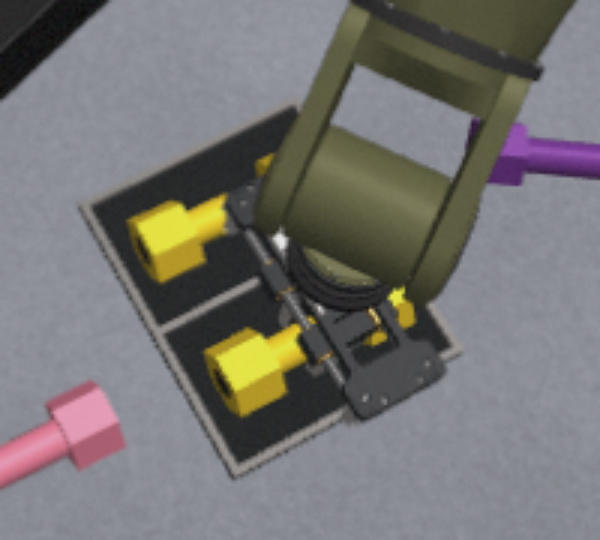

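Request:
{"fn": "play_rows", "kwargs": {
  "deltas": [
    [[1,0,0,0,0,0,20],[0,0,0,0,0,0,20],[0,0,0,0,0,0,20]]
  ]
}}

```text
time_s: 19.05
ee_pos: [0.5085, 0.2688, 0.0144]
eef_rot: [0.515, 1.57, 0.334]
force: [-4.3, -1.9, 5.1]
grip_width: 0.0268
```

Request:
{"fn": "play_rows", "kwargs": {
  "deltas": [
    [[1,0,0,0,0,0,20],[0,0,0,0,0,0,20],[0,0,0,0,0,0,20]]
  ]
}}

```text
time_s: 19.35
ee_pos: [0.5086, 0.2689, 0.0143]
eef_rot: [0.459, 1.57, 0.278]
force: [-8.4, -5.4, 17.0]
grip_width: 0.0273
```

Contact: the force has gone from −5 N to +17 N, so the weight is on the floor. I'll release gently and back off.

Request:
{"fn": "play_rows", "kwargs": {
  "deltas": [
    [[-1,0,0,0,0,0,20],[0,0,0,0,0,0,34],[0,0,0,0,0,0,46],[0,0,0,0,0,0,50],[0,0,0,0,0,0,50],[-10,0,0,0,0,0,50],[-20,0,0,0,0,0,50],[-30,0,0,0,0,0,50],[-30,0,0,0,0,0,50],[-30,0,0,0,0,0,50]]
  ]
}}

```text
time_s: 20.35
ee_pos: [0.5083, 0.2688, 0.1355]
eef_rot: [0.611, 1.57, 0.43]
force: [-1.2, -0.3, 0.2]
grip_width: 0.0501
```

Request:
{"fn": "play_rows", "kwargs": {
  "deltas": [
    [[-30,0,0,0,0,0,50],[-30,0,0,0,0,0,50],[0,0,-20,0,0,0,50],[0,0,-40,0,0,0,50],[0,0,-40,0,0,0,50],[0,0,-30,0,0,0,50],[0,0,0,0,0,0,50]]
  ]
}}

```text
time_s: 21.05
ee_pos: [0.3781, 0.2927, 0.1946]
eef_rot: [1.012, 1.57, 0.833]
force: [1.1, -0.2, 0.2]
grip_width: 0.0497
```

```bash
python3 - <<'E'
from h import *
from station import ctrl,viewer
o=ctrl.get_obs();print(o["ee_pos"],o["force"],o["time_s"])
for n in("top","scene"):
    c=viewer.camera(n);cv2.imwrite(f"pics/{n}11.png",c["img"][:,:,::-1])
    hsv=cv2.cvtColor(c["img"],cv2.COLOR_RGB2HSV)
    m=(hsv[...,0]>20)&(hsv[...,0]<35)&(hsv[...,1]>150)
    for k in biggest(m,2):print(n,rect(c,k,.035),cv2.boundingRect(k))
E
```

```text
[0.37809678 0.29271825 0.19463997] [ 1.1463429  -0.18327478  0.15206155] 21.05
top (441.706787109375, 190.59619140625, 8.914257049560547, 38.30165100097656, 76.74930572509766) (208, 234, 7, 17)
top (570.0289916992188, 281.52862548828125, 5.418860912322998, 38.25323486328125, 78.81683349609375) (172, 182, 6, 16)
scene (505.31585693359375, 269.0047607421875, 56.94242858886719, 163.5348663330078, 79.15420532226562) (318, 287, 71, 52)
scene (485.48248291015625, 157.633544921875, 56.123985290527344, 163.3197784423828, 77.51250457763672) (293, 247, 68, 47)
```

View pics/top11.png

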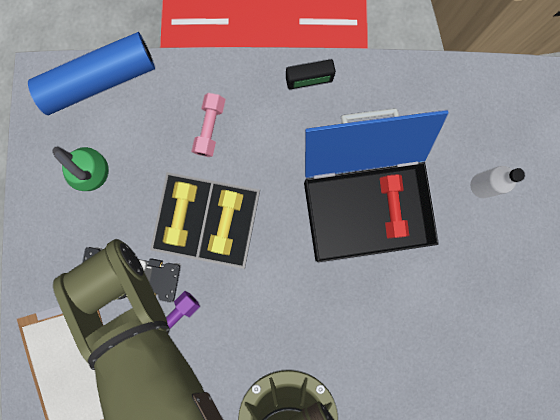

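View pics/scene11.png

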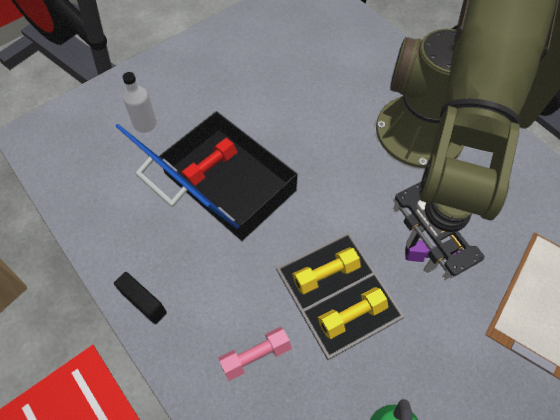

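The yellow weight lies in the left bay at top (180,212), parallel to the twin at (226,222), which measures exactly as before. The lid at (375,140) is open, and the tool is clear of everything.

```bash
python3 -c "
from station import hand_in
print(hand_in())"
```

```text
the job is handed in; nothing more can be done
None
```

The job is done and handed in at about 21 s of the 64 s allowed; no verdict was reported. I swung the lid over by its handle to the stop and let go. I then lifted out the yellow weight, lowered it into the empty bay until it touched the floor, released it and backed off.

**Last checks:**
- **Yellow weight:** the scene camera puts its middle at about (0.505, 0.269), against a bay centre of (0.508, 0.268). It is about 1° off the tray's x axis.
- **Twin:** it measured the same as before the placing.
- **Lid:** the last pictures from both cameras show it standing open. I did not measure its angle.
- **Tool:** clear at z 0.19 with about 1 N on it.
- **One failed check:** in the last top-camera picture, the colour mask for measuring the weights caught only slivers, so the positions above come from the scene camera. By eye, the top picture agreed.

**Forces on the way:** about 24 N when I first gripped the handle bar, because the grip was a few millimetres off centre, and again when the lid met its stop. I eased both off before going on.

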